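Open the tight lug-lid jar in the bracing block

TASK

Carry the square white jar, lid on, to the wooden bracing block and lower it fully home into the square recess without dropping it, so that it cannot turn. There, unscrew its tight steel lid anticlockwise just until the threads let go, and lift the lid straight up, leaving the jar seated. Finish while still holding the lid level and still, just clear above the open jar (a finger's width or two); leave everything else on the counter where it stands.

Things in the scene. Friction and masses are not known exactly. Their poses are not given: they have to be found in the camera images.
- jar_center (a point): Square white stoneware jar, on its axis 47.5 mm above its underside. Body 64 x 64 mm, 66 mm tall, then a round neck 45 mm across up to the mouth at 95 mm; 100 mm tall with the lid on. 0.3 to 0.6 kg. x, y: normal to its flat sides; z: up. The lid sits firmly enough to lift the jar by it. Standing free on the counter the jar turns along with its lid; the block's recess stops that
- jar_rim (a point): Centre of the jar's mouth, on its axis, 95.5 mm above its underside. Round the neck below it are thread ridges that the lid's three inner lugs grip under, and in the mouth a sprung seal that pushes the lid up with about 28 N, which makes it stiff to turn (0.25 to 0.5 N m)
- lid_center (a point): Round steel lid of the square jar: 60 mm across, 20 mm tall, this point half-way up; 60 g. Its lower edge is 14 mm above the jar's shoulder. Closed: this point 43 mm above jar_center, x axis 0 to 0.2 rad anticlockwise (from above) of the jar's. Turns anticlockwise without rising; free at 1.0 to 1.6 rad from the jar's x axis (aim at 1.3), then pops up at most 3 mm and lifts off. Stops at both ends
- block_hole0 (a point): Wooden bracing block fixed to the counter, 120 x 120 mm, 40 mm tall: centre of its square recess's mouth, on the top face. Recess 71 x 71 mm, 28 mm deep (floor 12 mm above the counter), 3 mm chamfer; x, y: normal to its sides. The jar goes in any of four ways round, with about 0.1 rad of play each way; seated, jar_center is 19.5 mm above this point
- tamper: turned wooden tamper, 54 mm across, 80 mm tall, standing between the jar and the block (bystander; origin at its underside)
- round_jar: round white jar with a steel lid, 68 mm across, 100 mm tall: not the one to open (bystander; origin at its underside)
- mug: white mug, 76 mm across, 85 mm tall (bystander; origin at its underside)
- bowl: terracotta bowl, 120 mm across, 50 mm tall (bystander; origin at its underside)
- pitcher: steel milk pitcher with a handle, 84 mm across, 100 mm tall (bystander; origin at its underside)
- spatula: spatula lying flat on the counter (bystander; origin at its underside)
- cup: white cup, 64 mm across, 60 mm tall (bystander; origin at its underside)
Not all that is in view belongs to the job. Of the things like the part that bears block_hole0, leave any that is turquoise; of the rest the larger one is meant.

How it is judged (in metres and radians):
On the way, in this order (a step that is already met when the one before it is completed fails the run):
1. the jar stands fully home in the recess, lid still closed (z of jar_center in the frame of block_hole0 below 0.0235 m and horizontal distance between jar_center and block_hole0 below 0.008 m and angle between jar_center's own z axis and vertical below 0.08 rad and angle between the x axis of lid_center and the x axis of jar_center, either way round below 0.5 rad and z of lid_center in the frame of jar_center below 0.047 m), for 0.2 s.
2. the lid is unscrewed on the seated jar (z of jar_center in the frame of block_hole0 below 0.0235 m and horizontal distance between jar_center and block_hole0 below 0.008 m and angle between jar_center's own z axis and vertical below 0.08 rad and angle between the x axis of lid_center and the x axis of jar_center, either way round above 0.8 rad and z of lid_center in the frame of jar_center below 0.05 m), for 0.05 s.
At the end, for the whole second after the job is handed in: The jar stands home in the recess (within 4 mm of the floor, 8 mm of centre, 0.08 rad of upright). The gripper holds the lid (over 2 N), still, level within 0.2 rad, 10 to 65 mm above its closed height, within 25 mm of the jar's axis, not touching the jar (z of jar_center in the frame of block_hole0 below 0.0235 m and horizontal distance between jar_center and block_hole0 below 0.008 m and angle between jar_center's own z axis and vertical below 0.08 rad and z of lid_center in the frame of jar_center between 0.053 and 0.108 m and horizontal distance between lid_center and jar_center below 0.025 m and angle between lid_center's own z axis and vertical below 0.2 rad and contact force between the fingers and lid above 2 N and contact force between lid and jar below 0.05 N and linear speed of lid below 0.03 m/s); the arm keeps its last pose, push and grip.
It fails at once if the jar is dropped into or onto the block (let go more than 15 mm above its seat) (horizontal distance between jar_center and block_hole0 below 0.05 m and z of jar_center in the frame of block_hole0 above 0.035 m and contact force between the fingers and lid below 0.1 N and contact force between the fingers and jar below 0.1 N and contact force between jar and block below 0.1 N).
It fails at once if the jar is tipped over (angle between jar_center's own z axis and vertical above 0.6 rad).
It fails at once if another thing on the counter is displaced by more than 40 mm or knocked over (distance of any of tamper, round_jar, mug, bowl, pitcher, spatula, cup from where it was at the start of the episode above 0.04 m or angle between any of tamper, round_jar, mug, bowl, pitcher, spatula, cup's own z axis and vertical above 0.5 rad).
It also fails if it takes over 54 s, if anything falls off the work surface, if the arm or the gripper's body presses on something with over 40 N, if the wrist force passes 120 N, or if a joint passes its speed limit or range.

ROBOT

A 7-joint arm with a two-finger parallel gripper is mounted at the origin on the work surface. World frame = base frame: x ahead of the robot, y to its left, z up, the work surface at z = 0. Lengths are in mm, angles in rad, forces in N, time in s.
With the tool pointing down it reaches from about 425 to 800 mm from the base axis. Payload 8.3 kg.
Tool frame: the origin (TCP) lies between the finger pads; the fingertips stand 8 mm ahead of it and the grasp point (between the pads) lies 11 mm behind it (arm.tip_reach is the distance from the TCP to the fingertips, in mm); z points along the fingers, y is the line along which they close (so a half turn about z gives the same grasp; the last joint's range is limited). The gripper opens to 85 mm and grips with 20 to 120 N. Pads are 22 mm wide; open, the fingers measure 114 mm over their backs; the gripper's body (76 mm by 85 mm) begins 54 mm behind the grasp point. The pads swing forward as they close: fully open they stand 13 mm farther back than shut.
Start: joints at [1.072, 0.383, 0.016, 1.37, -0.006, 1.388, -0.046], TCP at [263.868, -566.549, 239.279] pointing down, gripper open.
Joint ranges: [-2.95, 2.95], [-0.25, 2.06], [-1.52, 1.56], [0.18, 2.33], [-1.44, 4.58], [0.02, 2.06], [-3.01, 3.01]. Speed limits (rad/s): [2.39, 2.39, 3.01, 3.01, 3.14, 3.14, 3.14].

INTERFACE

Orientations are given as [roll, pitch, yaw] about the fixed x, y, z axes, in that order (R = Rz(yaw) Ry(pitch) Rx(roll)).
In Python, from plant import arm, vision, ticket, models gives the robot as it stands. The module is installed in compiled form; this text tells all that it offers.
- The arm moves only by the tool servo_tool, never from a script. Its argument "commands" is a list of rows, each an object with "delta_pos": the shift along the world's x, y, z normalised to -1 to 1, where 1 is 2.5 cm, a list of three; "twist": the turn, a rotation vector about the world's x, y, z normalised to -1 to 1, where 1 is 8 degrees, a list of three; "hand": the opening, from -1 (shut) to 1 (fully open). In form: [{"delta_pos": [tx, ty, tz], "twist": [rx, ry, rz], "hand": hand}, ...]. A call has 1 to 8 rows; each row shifts and turns the commanded pose from where the row before left it; what a row does not reach is not made up. A row lasts 1/10 s, in which the tool goes at most 50 mm and 8.59 degrees, less where a joint would pass 70% of its speed; a pose out of reach is approached as far as the arm can. A call with a number of a shift or a turn outside -1 to 1 is refused whole. A call with a gripper value outside its range is refused whole. The fingers move at their own pace and stop on an object; "grip_force" is the grip in N (left out, the last holds). Time passes only in rows, so rows that do not move let the fingers close. It gives the time, the measured TCP pose, the force, the opening and the grip force at its end, in the units of the state.
- arm.read_state(): the state, without advancing time (a new reading comes with each control period).
- vision.snapshot(name): name is "scene" or "top" or "wrist"; returns the picture (480x640x3 uint8, red, green, blue); there is no depth.
- vision.camera_model(name): a dict with "K" (3x3 intrinsics, pixels), "k1" (the pictures are not rectified: a ray, as slopes to the right and down, at radius r is drawn at 1 + k1 r^2 times it, then the intrinsics apply), "eye" and "rotation" of the camera in the world. Camera axes: x right, y up, looking along -z (the intrinsics and any distortion apply to the point x, -y, -z); pixel columns grow to the right and rows downward; lengths in mm; the calibration is good to about 2 mm. A picture is of the moment at which its call begins: read the wrist's pose just before it. camera_model takes no time and is no camera call; for the wrist camera it gives the pose at the moment of the call.
- ticket.job_done(): hands the job in; it is judged then, once.
Trained networks look in the newest picture that a camera, given by its name, has taken for a name from the list of things; names that differ only in an ending like _2 or _b are one class to them, and where a whole thing is asked for, a point or a joint stands for the part that bears it (a point fixed in the world has none). Each returns a list of dicts, best first, with "confidence" (0 to 1); they miss things now and then, are a little off and sometimes report something else, mostly with a low value. They report only what shows in the picture. A call takes as long as a camera call. They do not tell look-alikes from the thing itself.
- models.find_in(camera, target): "position" ([row, column] in pixels, amid what is visible of it).
- models.outline_of(camera, target): "mask" (480x640 bool, what is visible of it) and "position" ([row, column] in pixels, amid what is visible of it).
- models.place_of(camera, target): "position" ([row, column] in pixels: a listed point, or the origin of a listed thing).
The state is a dict: "time_s": time; "joint_pos": joint angles; "dq": joint speeds; "joint_torque": joint torques, N m; "tcp_pos": TCP position; "eef_rot": TCP orientation; "contact_force": force on the tool from outside, world axes, zero at the start; "wrist_torque": the same for the moment, N m; "gripper_width": finger opening in mm; "finger_force": force on a finger pad.
Only numpy, scipy, OpenCV 4.12 (cv2) and the standard library are available. Lean on these libraries where they do the work, as an engineer would, in place of code of your own. Each camera call takes 0.05 s, during which the arm holds its last target. There are 200 camera calls.

## Working session

There is one attempt and no reset: what is moved stays moved. The work goes in short steps, Python scripts to look and compute and a tool call to move; the robot and the scene stay as the last step left them, time stands still between calls to the robot, and variables do not carry over. Pictures are saved under pics/ and viewed, at most 10 in all, crops included, and the job is handed in when it is done.

Besides the shell and the picture viewer there is one more tool, called after ">>>" as name(argument=value, ...), one argument or row to a line, values as JSON. servo_tool: Moves the arm, as the interface text tells. Its arguments: {"type":"object","properties":{"commands":{"type":"array","items":{"type":"object","properties":{"delta_pos":{"type":"array","items":{"type":"number","minimum":-1,"maximum":1}},"twist":{"type":"array","items":{"type":"number","minimum":-1,"maximum":1}},"hand":{"type":"number"}}}},"grip_force":{"type":"number"}},"required":["commands"]}

```bash
mkdir -p pics; cat > h.py <<'E'
import numpy as np, cv2
from plant import arm, vision, ticket, models
def ray(cam,px):
    m=vision.camera_model(cam);K=np.array(m["K"],float);k=m["k1"]
    d=np.array([(px[1]-K[0,2])/K[0,0],(px[0]-K[1,2])/K[1,1]]);u=d.copy()
    for _ in range(20): u=d/(1+k*(u@u))
    R=np.array(m["rotation"],float)
    return np.array(m["eye"],float),R@np.array([u[0],-u[1],-1.])
def at(cam,px,z):
    e,d=ray(cam,px);return e+d*(z-e[2])/d[2]
def project(cam,P):
    m=vision.camera_model(cam);K=np.array(m["K"],float);R=np.array(m["rotation"],float)
    p=R.T@(np.asarray(P,float)-np.array(m["eye"],float));u=np.array([p[0],-p[1]])/-p[2]
    u=u*(1+m["k1"]*(u@u));return np.array([K[1,1]*u[1]+K[1,2],K[0,0]*u[0]+K[0,2]])
def save(cam,name):
    im=vision.snapshot(cam);cv2.imwrite("pics/"+name,im[:,:,::-1]);return im
E
python3 - <<'E'
from h import *
np.set_printoptions(precision=1,suppress=True)
a=save("scene","s0.png");b=save("top","t0.png")
cv2.imwrite("pics/both.png",cv2.resize(np.vstack([a,b])[:,:,::-1],(400,600)))
for c in("top","scene"):
    m=vision.camera_model(c);print(c,np.array(m["eye"]),np.array(m["rotation"])[:,2])
    for t,z in(("jar_center",47.5),("lid_center",90.5),("block_hole0",40),("tamper",0),("round_jar",0),("mug",0),("bowl",0),("pitcher",0),("spatula",0),("cup",0)):
        for r in models.place_of(c,t)[:3]: print(c,t,round(r["confidence"],2),np.array(r["position"]),at(c,r["position"],z)[:2])
print(arm.read_state())
E
```

```text
Traceback (most recent call last):
IndexError: too many indices for array: array is 1-dimensional, but 2 were indexed
```

View pics/t0.png

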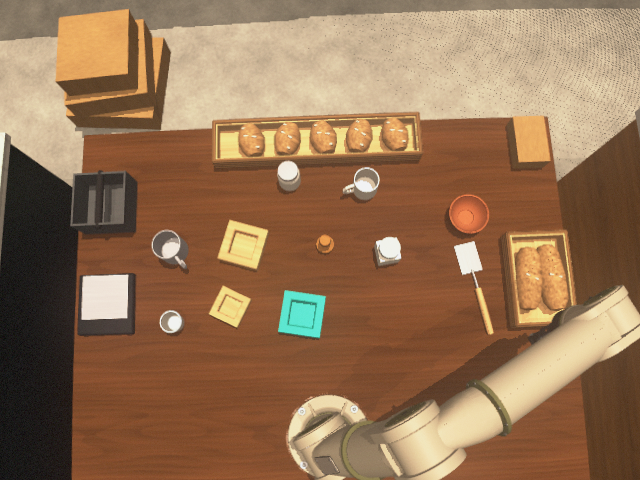

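View pics/s0.png

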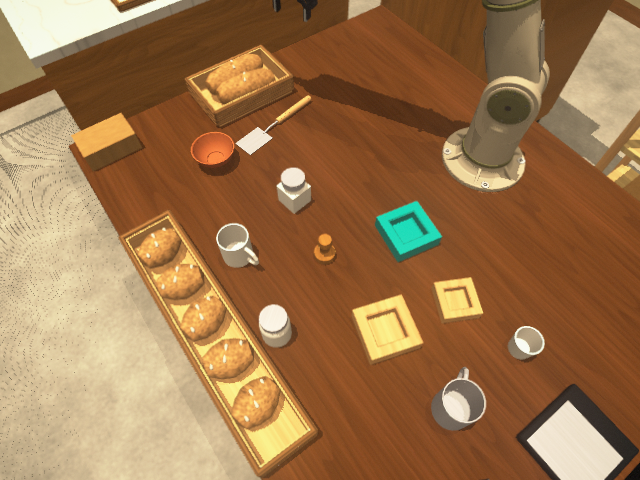

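The top view shows the square jar at about (row 250, col 388) and the large wooden block at (244, 243). The tamper stands between them at (243, 325). The small block at (306, 230) and the turquoise one at (314, 302) are decoys. The camera rotation comes as roll, pitch and yaw, so I'll fix the helper.

```bash
sed -i 's/R=np.array(m\["rotation"\],float)/R=rot(m)/; s/^def ray/from scipy.spatial.transform import Rotation as Ro\ndef rot(m):\n    r=np.array(m["rotation"],float)\n    return r if r.shape==(3,3) else Ro.from_euler("xyz",r).as_matrix()\ndef ray/' h.py
python3 - <<'E'
from h import *
np.set_printoptions(precision=1,suppress=True)
print(arm.read_state())
for c in("top","scene"):
    m=vision.camera_model(c);print(c,m["eye"],m["rotation"],rot(m)[:,2])
    vision.snapshot(c)
    print(project(c,[0,0,0]))
    for t,z in(("jar_center",47.5),("lid_center",90.5),("block_hole0",40),("tamper",0),("round_jar",0),("mug",0),("spatula",0)):
        for r in models.place_of(c,t)[:3]: print(c,t,round(r["confidence"],2),np.array(r["position"]),at(c,r["position"],z)[:2])
    for r in models.outline_of(c,"block_hole0")[:2]:
        k=r["mask"].astype(np.uint8);cs,_=cv2.findContours(k,0,1);q=max(cs,key=cv2.contourArea)
        box=cv2.boxPoints(cv2.minAreaRect(q)); P=np.array([at(c,p[::-1],40)[:2] for p in box]);print("blk",r["confidence"],P,np.arctan2(*(P[1]-P[0])[::-1]),P.mean(0))
    for r in models.outline_of(c,"jar_center")[:2]:
        k=r["mask"].astype(np.uint8);cs,_=cv2.findContours(k,0,1);q=max(cs,key=cv2.contourArea)
        box=cv2.boxPoints(cv2.minAreaRect(q)); P=np.array([at(c,p[::-1],66)[:2] for p in box]);print("jar",r["confidence"],P,np.arctan2(*(P[1]-P[0])[::-1]),P.mean(0))
E
```

```text
{'time_s': 0.1, 'joint_pos': array([ 1.1,  0.4,  0. ,  1.4, -0. ,  1.4, -0. ]), 'dq': array([-0., -0.,  0., -0., -0.,  0., -0.]), 'joint_torque': array([  0. , -62.9,   0.8, -37.3,   0. ,   0. ,  -0. ]), 'tcp_pos': array([ 263.7, -566.2,  238.4]), 'eef_rot': array([-3.1,  0. ,  0.4]), 'contact_force': array([ 0.3, -0.2, -0.4]), 'wrist_torque': array([0., 0., 0.]), 'finger_force': 0.0, 'gripper_width': 85.36730656140011}
top [ 211.7   -2.3 1680.1] [ 0.2  0.  -1.6] [-0.2  0.   1. ]
[435.6 329. ]
top jar_center 0.48 [247.7 387.1] [ 527.5 -193.2]
top jar_center 0.26 [241.6 239. ] [564.5 239.5]
top lid_center 0.55 [245.7 388.8] [ 524.8 -193.4]
top block_hole0 0.88 [242.5 239.5] [563.4 239.2]
top block_hole0 0.65 [310.7 298. ] [356.   73.5]
top block_hole0 0.58 [306.6 230.9] [375.6 266.7]
top tamper 0.64 [246.4 321.9] [549.2  -3. ]
top tamper 0.16 [245.7 391.1] [ 542.3 -211.2]
top mug 0.86 [189.9 362.5] [ 720.8 -135.1]
top mug 0.25 [320.4 176. ] [344.9 437.2]
top spatula 0.55 [287.9 476.2] [ 402.8 -457.7]
top spatula 0.53 [245.5 389.9] [ 543.  -207.7]
blk 0.94 [[516.  308.6]
 [638.5 277.5]
[... 367 characters left out ...]
center 0.26 [407.2 448.1] [574.  436.2]
scene lid_center 0.67 [180.3 292.9] [ 522.4 -191.1]
scene block_hole0 0.68 [225.4 411.6] [341.   65.6]
scene block_hole0 0.62 [299.5 463.1] [378.9 285. ]
scene tamper 0.64 [252.8 323.6] [552.4 -17.7]
scene round_jar 0.95 [336.3 278.4] [763.1  97. ]
scene mug 0.89 [254.2 237.2] [ 730.2 -141. ]
scene spatula 0.91 [121.4 277. ] [ 399.6 -465.9]
blk 0.78 [[410.2  -4.8]
 [259.8  10.8]
 [307.6 146.2]
 [447.9 127. ]] 3.0383411549565573 [356.4  69.8]
blk 0.65 [[407.6 208.1]
 [307.4 263.9]
 [374.3 343.3]
 [469.2 289.4]] 2.633227925626783 [389.6 276.2]
jar 0.72 [[ 600.7 -152. ]
 [ 552.1 -221.9]
 [ 486.6 -169.9]
 [ 537.6 -102.1]] -2.178146788245948 [ 544.3 -161.5]
```

>>> servo_tool(
  commands=[
    {"delta_pos": [0.64,0.93,0],"hand": 1},
    {"delta_pos": [0.64,0.93,0],"hand": 1},
    {"delta_pos": [0.64,0.93,0],"hand": 1},
    {"delta_pos": [0.64,0.93,0],"hand": 1},
    {"delta_pos": [0.64,0.93,0],"hand": 1},
    {"delta_pos": [0.64,0.93,0],"hand": 1},
    {"delta_pos": [0.64,0.93,0],"hand": 1},
    {"delta_pos": [0.64,0.93,0],"hand": 1},
  ],
  grip_force=100,
)

```text
validation failed for argument at $.co...
```

>>> servo_tool(
  commands=[
    {"delta_pos": [0.64,0.93,0],"hand": 1},
    {"delta_pos": [0.64,0.93,0],"hand": 1},
    {"delta_pos": [0.64,0.93,0],"hand": 1},
    {"delta_pos": [0.64,0.93,0],"hand": 1},
    {"delta_pos": [0.64,0.93,0],"hand": 1},
    {"delta_pos": [0.64,0.93,0],"hand": 1},
    {"delta_pos": [0.64,0.93,0],"hand": 1},
    {"delta_pos": [0,0,0],"hand": 1},
  ],
)

```text
validation failed for argument at $.co...
```

```bash
python3 - <<'E'
from h import *
np.set_printoptions(precision=2,suppress=True)
s=arm.read_state();print(s["tcp_pos"],s["eef_rot"],s["joint_pos"],arm.tip_reach)
save("wrist","w1.png");m=vision.camera_model("wrist");print(m["eye"],rot(m))
for t,z in(("jar_center",47.5),("lid_center",90.5),("jar_rim",95.5)):
    for r in models.place_of("wrist",t)[:2]: print(t,round(r["confidence"],2),np.array(r["position"]),at("wrist",r["position"],z)[:2])
E
```

```text
[ 263.85 -566.56  239.29] [-3.14 -0.    0.44] [ 1.07  0.38  0.02  1.37 -0.01  1.39 -0.05] 8.0
[ 328.12 -536.87  374.49] [[ 0.42  0.87  0.25]
 [-0.91  0.4   0.12]
 [ 0.   -0.28  0.96]]
```

View pics/w1.png

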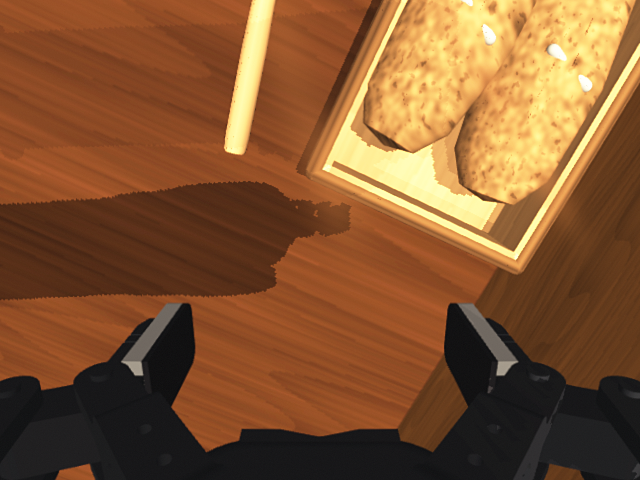

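The call was refused, probably because each row needs `twist`. The picture shows only the bread tray and the spatula handle (fingers at about (370, 160) and (370, 480)). I'll resend with every field.

>>> servo_tool(
  commands=[
    {"delta_pos": [0.64,0.93,0],"twist": [0,0,0],"hand": 1},
    {"delta_pos": [0.64,0.93,0],"twist": [0,0,0],"hand": 1},
    {"delta_pos": [0.64,0.93,0],"twist": [0,0,0],"hand": 1},
    {"delta_pos": [0.64,0.93,0],"twist": [0,0,0],"hand": 1},
    {"delta_pos": [0.64,0.93,0],"twist": [0,0,0],"hand": 1},
    {"delta_pos": [0.64,0.93,0],"twist": [0,0,0],"hand": 1},
    {"delta_pos": [0.64,0.93,0],"twist": [0,0,0],"hand": 1},
    {"delta_pos": [0.64,0.93,0],"twist": [0,0,0],"hand": 1},
  ],
  grip_force=100,
)

```text
time_s: 2.1
tcp_pos: [392.4, -379.6, 239.4]
eef_rot: [3.141, -0.0, 0.436]
contact_force: [0.2, 0.7, 0.1]
gripper_width: 85.4
finger_force: 0.0
```

>>> servo_tool(
  commands=[
    {"delta_pos": [0.64,0.93,0],"twist": [0,0,0],"hand": 1},
    {"delta_pos": [0.64,0.93,0],"twist": [0,0,0],"hand": 1},
    {"delta_pos": [0.64,0.93,0],"twist": [0,0,0],"hand": 1},
    {"delta_pos": [0.64,0.93,0],"twist": [0,0,0],"hand": 1},
    {"delta_pos": [0.64,0.93,0],"twist": [0,0,0],"hand": 1},
    {"delta_pos": [0.64,0.93,0],"twist": [0,0,0],"hand": 1},
    {"delta_pos": [0,0,0],"twist": [0,0,0],"hand": 1},
  ],
)

```text
time_s: 2.8
tcp_pos: [490.4, -236.3, 239.5]
eef_rot: [-3.14, -0.002, 0.443]
contact_force: [-0.3, -0.0, -0.2]
gripper_width: 85.7
finger_force: 0.0
```

```bash
python3 - <<'E'
from h import *
np.set_printoptions(precision=2,suppress=True)
s=arm.read_state();print(s["tcp_pos"],s["eef_rot"],s["joint_pos"],arm.tip_reach)
save("wrist","w2.png");m=vision.camera_model("wrist");print(m["eye"])
for t,z in(("jar_center",47.5),("lid_center",90.5),("jar_rim",95.5)):
    for r in models.place_of("wrist",t)[:2]: print(t,round(r["confidence"],2),np.array(r["position"]),at("wrist",r["position"],z)[:2])
E
```

```text
[ 490.37 -236.34  239.45] [-3.14 -0.    0.44] [ 0.59  0.22 -0.23  1.59  0.05  1.34 -0.78] 8.0
[ 553.1  -208.94  374.63]
```

View pics/w2.png

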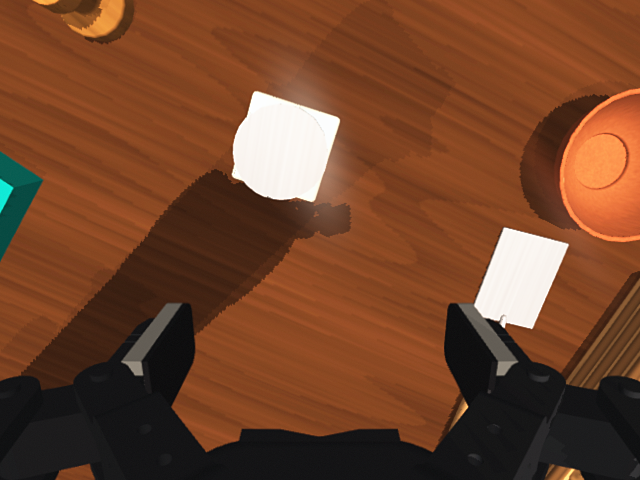

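The wrist view shows the square jar with body corners at about (92, 257), (119, 340), (201, 315) and (180, 235), and the lid centred near (150, 280). The networks missed it here, so I'll fit the jar's silhouette to the white mask.

```bash
cat >> h.py <<'E'
from scipy.optimize import minimize
def hull(cam,P,im):
    q=np.array([project(cam,p)[::-1] for p in P]);cv2.fillConvexPoly(im,np.round(cv2.convexHull(q.astype(np.float32))*16).astype(np.int32),1,8,4)
def jarsil(cam,x,y,yaw,z0=0,zs=(0,66,80,100)):
    im=np.zeros((480,640),np.uint8);c,s=np.cos(yaw),np.sin(yaw)
    hull(cam,[[x+32*(c*a-s*b),y+32*(s*a+c*b),z0+z] for a in(-1,1) for b in(-1,1) for z in zs[:2]],im)
    hull(cam,[[x+30*np.cos(t),y+30*np.sin(t),z0+z] for t in np.linspace(0,6.28,40) for z in zs[2:]],im);return im
def fit(f,mask,x0,step):
    S=np.array(step)
    g=lambda v:(f(*(v*S))!=mask).sum()
    return min((minimize(g,(np.array(x0)+[0,0,dy])/S,method="Nelder-Mead",options=dict(initial_simplex=(np.array(x0)+[0,0,dy])/S+np.vstack([np.zeros(3),np.eye(3)]),xatol=.01,fatol=.5)) for dy in(-.5,-.2,.1,.4)),key=lambda r:r.fun)
E
python3 - <<'E'
from h import *
im=cv2.imread("pics/w2.png");m=((im.min(2)>150)).astype(np.uint8)
n,l,st,_=cv2.connectedComponentsWithStats(m);k=(l==l[150,280]).astype(np.uint8);print(k.sum(),st[l[150,280]])
r=fit(lambda x,y,w:jarsil("wrist",x,y,w),k,[523,-192,0.2],[4,4,.1]);print(r.x*[4,4,.1],r.fun)
print(np.argwhere(jarsil("wrist",*(r.x*[4,4,.1]))!=k).mean(0))
E
```

```text
8511 [ 232   91  108  111 8511]Traceback (most recent call last):
  File "<stdin>", line 4, in <module>
  File "h.py", line 31, in fit
    return min((minimize(g,(np.array(x0)+[0,0,dy])/S,method="Nelder-Mead",options=dict(initial_simplex=(np.array(x0)+[0,0,dy])/S+np.vstack([np.zeros(3),np.eye(3)]),xatol=.01,fatol=.5)) for dy in(-.5,-.2,.1,.4)),key=lambda r:r.fun)
  File "h.py", line 31, in <genexpr>
    return min((minimize(g,(np.array(x0)+[0,0,dy])/S,method="Nelder-Mead",options=dict(initial_simplex=(np.array(x0)+[0,0,dy])/S+np.vstack([np.zeros(3),np.eye(3)]),xatol=.01,fatol=.5)) for dy in(-.5,-.2,.1,.4)),key=lambda r:r.fun)
                ~~~~~~~~^^^^^^^^^^^^^^^^^^^^^^^^^^^^^^^^^^^^^^^^^^^^^^^^^^^^^^^^^^^^^^^^^^^^^^^^^^^^^^^^^^^^^^^^^^^^^^^^^^^^^^^^^^^^^^^^^^^^^^^^^^^^^^^^^^^^^^^^^^^^^^^^^^^^^^^^^^^^^^^^
    res = _minimize_neldermead(fun, x0, args, callback, bounds=bounds,
                               **options)
    fxr = func(xr)
    fx = function(np.copy(x), *(wrapper_args + args))
  File "h.py", line 30, in <lambda>
    g=lambda v:(f(*(v*S))!=mask).sum()
                ~^^^^^^^^
  File "<stdin>", line 4, in <lambda>
  File "h.py", line 27, in jarsil
    hull(cam,[[x+30*np.cos(t),y+30*np.sin(t),z0+z] for t in np.linspace(0,6.28,40) for z in zs[2:]],im);return im
    ~~~~^^^^^^^^^^^^^^^^^^^^^^^^^^^^^^^^^^^^^^^^^^^^^^^^^^^^^^^^^^^^^^^^^^^^^^^^^^^^^^^^^^^^^^^^^^^^^^^
  File "h.py", line 23, in hull
    q=np.array([project(cam,p)[::-1] for p in P]);cv2.fillConvexPoly(im,np.round(cv2.convexHull(q.astype(np.float32))*16).astype(np.int32),1,8,4)
                ~~~~~~~^^^^^^^
  File "h.py", line 16, in project
    m=vision.camera_model(cam);K=np.array(m["K"],float);R=rot(m)
ValueError: time passes only in moves, steps and waits
```

```bash
sed -i 's/vision.camera_model(cam)/cm(cam)/' h.py; sed -i 's/^def rot(m)/_c={}\ndef cm(c):\n    if c not in _c: _c[c]=vision.camera_model(c)\n    return _c[c]\ndef rot(m)/' h.py
python3 - <<'E'
from h import *
im=cv2.imread("pics/w2.png");m=((im.min(2)>150)).astype(np.uint8)
n,l,st,_=cv2.connectedComponentsWithStats(m);k=(l==l[150,280]).astype(np.uint8)
r=fit(lambda x,y,w:jarsil("wrist",x,y,w),k,[523,-192,0.2],[4,4,.1]);print(r.x*[4,4,.1],r.fun,k.sum())
g=jarsil("wrist",*(r.x*[4,4,.1]));print((g>k).sum(),(k>g).sum())
E
```

```text
[ 5.17402251e+02 -2.00969384e+02  1.41553304e-01] 238.0 8511
238 0
```

```bash
python3 - <<'E'
from h import *
for c,f,p,z in(("top","t0.png",(250,388),0),("scene","s0.png",(185,293),0)):
    im=cv2.imread("pics/"+f);m=((im.min(2)>110)&(im.max(2).astype(int)-im.min(2)<45)).astype(np.uint8)
    n,l,st,_=cv2.connectedComponentsWithStats(m);k=(l==l[p]).astype(np.uint8);print(st[l[p]])
    r=fit(lambda x,y,w:jarsil(c,x,y,w),k,[520,-196,0.14],[4,4,.1]);print(c,r.x*[4,4,.1],r.fun,k.sum())
s=arm.read_state();print(project("wrist",s["tcp_pos"]),s["tcp_pos"])
# block: outer square at z=40, top & scene
def blk(c,x,y,w):
    im=np.zeros((480,640),np.uint8);C,S=np.cos(w),np.sin(w)
    hull(c,[[x+60*(C*a-S*b),y+60*(S*a+C*b),z] for a in(-1,1) for b in(-1,1) for z in(0,40)],im);return im
for c,f,p in(("top","t0.png",(262,230)),("scene","s0.png",(345,372))):
    im=cv2.imread("pics/"+f);h=cv2.cvtColor(im,cv2.COLOR_BGR2HSV);print(h[p],h[p[0]-60,p[1]])
    vision.snapshot(c)
    best=None
    for r in models.outline_of(c,"block_hole0"):
        q=np.array(r["position"])
        d=np.hypot(*(q-p))
        if best is None or d<best[0]: best=(d,r["mask"].astype(np.uint8))
    print(best[0]);r=fit(lambda x,y,w:blk(c,x,y,w),best[1],[560,232,-.25],[4,4,.1]);print(c,r.x*[4,4,.1],r.fun,best[1].sum())
E
```

```text
[376 237  25  24 443]
top [ 5.27135460e+02 -1.95710905e+02 -4.92061043e-02] 215.0 443
[277 168  28  32 434]
scene [ 515.2296118  -210.13677992    1.03176132] 629.0 434
[320.36216126 318.42428238] [ 487.24146272 -242.1933327   239.26013588]
[ 15 137 149] [ 12 158 139]
19.58621964545482
top [ 5.61246808e+02  2.31267856e+02 -3.22621061e-01] 65.0 1774
[ 24 128 251] [ 12 180 142]
21.43361845326168
scene [ 5.60085240e+02  2.28900917e+02 -3.10495576e-01] 155.0 3141
```

```bash
cat > jar.py <<'E'
from h import *
import sys
s=arm.read_state();cm("wrist");im=save("wrist",sys.argv[1]);m=((im.min(2)>150)).astype(np.uint8)
g=[float(v) for v in sys.argv[2:5]];p=tuple(project("wrist",[g[0],g[1],100]).astype(int))
n,l,st,_=cv2.connectedComponentsWithStats(m);k=(l==l[p]).astype(np.uint8)
r=fit(lambda x,y,w:jarsil("wrist",x,y,w),k,g,[4,4,.1]);print(r.x*[4,4,.1],r.fun,k.sum(),s["tcp_pos"],s["eef_rot"],s["joint_pos"],s["time_s"])
E
python3 jar.py w3.png 521 -195 0.14
```

```text
[ 5.20541276e+02 -1.94229562e+02  1.41198767e-01] 224.0 8653 [ 487.3810027  -242.03560969  239.31800402] [3.14139414e+00 8.93838667e-05 4.34057116e-01] [ 0.59134267  0.2194648  -0.22374681  1.58691783  0.04984112  1.34070734
 -0.77531977] 3.2
```

>>> servo_tool(
  commands=[
    {"delta_pos": [0.65,0.94,0],"twist": [0,0,1],"hand": 1},
    {"delta_pos": [0.65,0.94,0],"twist": [0,0,1],"hand": 1},
    {"delta_pos": [0,0,-1],"twist": [0,0,1],"hand": 1},
    {"delta_pos": [0,0,-1],"twist": [0,0,0],"hand": 1},
    {"delta_pos": [0,0,-1],"twist": [0,0,0],"hand": 1},
    {"delta_pos": [0,0,0],"twist": [0,0,0],"hand": 1},
    {"delta_pos": [0,0,0],"twist": [0,0,0],"hand": 1},
    {"delta_pos": [0,0,0],"twist": [0,0,0],"hand": 1},
  ],
)

```text
time_s: 4.05
tcp_pos: [521.2, -194.4, 166.0]
eef_rot: [3.139, -0.001, 0.854]
contact_force: [0.3, -0.1, 0.2]
gripper_width: 85.2
finger_force: 0.0
```

```bash
python3 jar.py w4.png 520.5 -194 0.14
```

```text
[ 5.20265668e+02 -1.95303115e+02  1.49897281e-01] 952.0 14642 [ 521.24038589 -194.43656851  166.00467242] [ 3.13934473e+00 -9.77549394e-04  8.54454026e-01] [ 0.54959088  0.29959095 -0.30385845  1.65983227  0.09522574  1.1942356
 -0.49273535] 4.05
```

View pics/w4.png

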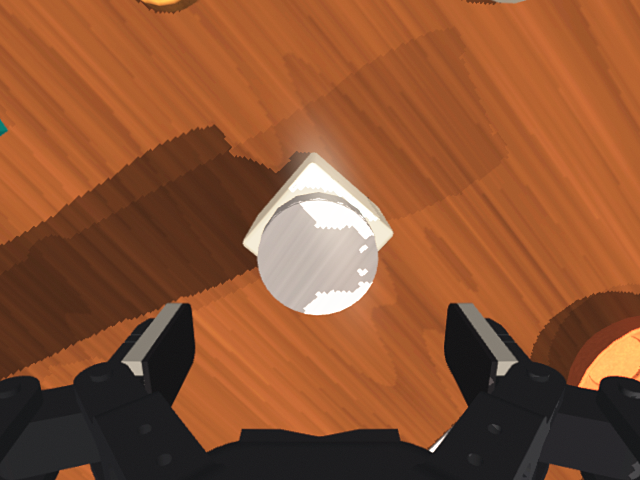

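The lid sits centred between the fingers at (256, 318), with the jar's corner at (153, 313). It is aligned, so I'll descend and close.

>>> servo_tool(
  commands=[
    {"delta_pos": [-0.02,-0.02,-1],"twist": [0,0,0],"hand": 1},
    {"delta_pos": [0,0,-1],"twist": [0,0,0],"hand": 1},
    {"delta_pos": [0,0,-0.8],"twist": [0,0,0],"hand": 1},
    {"delta_pos": [0,0,-0.4],"twist": [0,0,0],"hand": 1},
    {"delta_pos": [0,0,-0.2],"twist": [0,0,0],"hand": 1},
    {"delta_pos": [0,0,0],"twist": [0,0,0],"hand": 1},
    {"delta_pos": [0,0,0],"twist": [0,0,0],"hand": 1},
  ],
)

```text
time_s: 4.8
tcp_pos: [520.7, -194.8, 80.5]
eef_rot: [3.14, -0.001, 0.855]
contact_force: [1.2, 0.1, 0.8]
gripper_width: 85.4
finger_force: 0.0
```

>>> servo_tool(
  commands=[
    {"delta_pos": [0,0,0],"twist": [0,0,0],"hand": -1},
    {"delta_pos": [0,0,0],"twist": [0,0,0],"hand": -1},
    {"delta_pos": [0,0,0],"twist": [0,0,0],"hand": -1},
    {"delta_pos": [0,0,0],"twist": [0,0,0],"hand": -1},
    {"delta_pos": [0,0,0],"twist": [0,0,0],"hand": -1},
    {"delta_pos": [0,0,0],"twist": [0,0,0],"hand": -1},
  ],
  grip_force=100,
)

```text
time_s: 5.4
tcp_pos: [520.4, -194.6, 80.8]
eef_rot: [3.14, -0.0, 0.855]
contact_force: [-3.7, 2.0, 9.0]
gripper_width: 57.6
finger_force: 104.8
```

>>> servo_tool(
  commands=[
    {"delta_pos": [0,0,0.3],"twist": [0,0,0],"hand": -1},
    {"delta_pos": [0,0,0.6],"twist": [0,0,0],"hand": -1},
    {"delta_pos": [0,0,0.8],"twist": [0,0,0],"hand": -1},
    {"delta_pos": [0,0,0.8],"twist": [0,0,0],"hand": -1},
    {"delta_pos": [0,0,0.8],"twist": [0,0,0],"hand": -1},
    {"delta_pos": [0,0,0.8],"twist": [0,0,0],"hand": -1},
    {"delta_pos": [0,0,0.7],"twist": [0,0,0],"hand": -1},
    {"delta_pos": [0,0,0],"twist": [0,0,0],"hand": -1},
  ],
)

```text
time_s: 6.2
tcp_pos: [521.0, -194.8, 201.8]
eef_rot: [3.138, -0.001, 0.855]
contact_force: [-0.2, -0.5, -3.6]
gripper_width: 57.7
finger_force: 107.7
```

```bash
python3 - <<'E'
from h import *
s=arm.read_state();print(s["tcp_pos"],s["eef_rot"],s["contact_force"],s["gripper_width"])
a=save("scene","s1.png")
b=save("wrist","w5.png");cv2.imwrite("pics/c1.png",np.vstack([a[90:290,160:480],b[100:400:,160:480]])[:,:,::-1])
E
```

```text
[ 521.00350428 -194.84949096  201.81956029] [ 3.13780224e+00 -1.49949696e-03  8.54706084e-01] [-0.19268518 -0.48185225 -3.60016402] 57.74544609253176
```

View pics/c1.png

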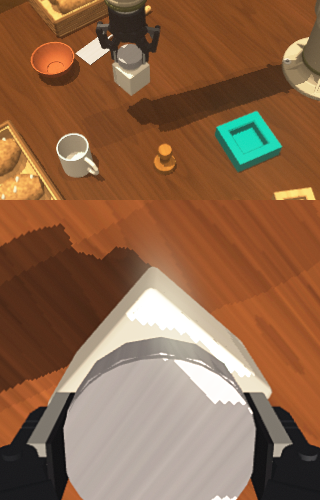

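The jar hangs level from the lid and its shoulder is visible below the gripper. I'll carry it across above the tamper.

>>> servo_tool(
  commands=[
    {"delta_pos": [0.1,0.5,0],"twist": [0,0,-0.2],"hand": -1},
    {"delta_pos": [0.1,0.9,0],"twist": [0,0,-0.2],"hand": -1},
    {"delta_pos": [0.1,1,0],"twist": [0,0,-0.2],"hand": -1},
    {"delta_pos": [0.1,1,0],"twist": [0,0,-0.2],"hand": -1},
    {"delta_pos": [0.1,1,0],"twist": [0,0,-0.2],"hand": -1},
    {"delta_pos": [0.1,1,0],"twist": [0,0,-0.2],"hand": -1},
    {"delta_pos": [0.1,1,0],"twist": [0,0,-0.2],"hand": -1},
    {"delta_pos": [0.1,1,0],"twist": [0,0,-0.2],"hand": -1},
  ],
)

```text
time_s: 7.1
tcp_pos: [538.9, -8.6, 197.5]
eef_rot: [-3.14, 0.002, 0.63]
contact_force: [1.0, 0.7, -4.5]
gripper_width: 57.6
finger_force: 107.6
```

>>> servo_tool(
  commands=[
    {"delta_pos": [0.1,1,0],"twist": [0,0,-0.2],"hand": -1},
    {"delta_pos": [0.1,1,0],"twist": [0,0,-0.2],"hand": -1},
    {"delta_pos": [0.1,1,0],"twist": [0,0,-0.2],"hand": -1},
    {"delta_pos": [0.1,1,0],"twist": [0,0,-0.2],"hand": -1},
    {"delta_pos": [0.1,1,0],"twist": [0,0,-0.2],"hand": -1},
    {"delta_pos": [0.1,1,0],"twist": [0,0,-0.2],"hand": -1},
    {"delta_pos": [0.1,0.6,0],"twist": [0,0,-0.2],"hand": -1},
    {"delta_pos": [0,0,0],"twist": [0,0,0],"hand": -1},
  ],
)

```text
time_s: 7.9
tcp_pos: [556.0, 158.6, 197.4]
eef_rot: [-3.139, 0.002, 0.44]
contact_force: [-0.5, 0.1, -4.6]
gripper_width: 57.4
finger_force: 107.6
```

>>> servo_tool(
  commands=[
    {"delta_pos": [0,0,0],"twist": [0,0,0],"hand": -1},
    {"delta_pos": [0,0,0],"twist": [0,0,0],"hand": -1},
    {"delta_pos": [0,0,0],"twist": [0,0,0],"hand": -1},
  ],
)

```text
time_s: 8.2
tcp_pos: [557.4, 154.1, 198.9]
eef_rot: [3.141, 0.001, 0.434]
contact_force: [0.3, -0.2, -3.7]
gripper_width: 57.8
finger_force: 107.6
```

```bash
python3 - <<'E'
from h import *
s=arm.read_state();print(s["tcp_pos"],s["eef_rot"],s["joint_pos"],s["contact_force"])
cm("wrist");save("wrist","w6.png")
for r in models.place_of("wrist","block_hole0")[:2]+models.place_of("wrist","jar_center")[:1]: print(r["confidence"],r["position"],at("wrist",r["position"],40))
E
```

```text
[557.37658599 154.08435005 198.88715472] [3.14125444e+00 7.48999356e-04 4.34286729e-01] [ 0.02596252  0.34059635 -0.44670363  1.54807432  0.15122937  1.28798427
 -1.57723947] [ 0.28775816 -0.16872848 -3.66724074]
0.77 [346.8, 93.9] [385.72095931 269.70736853  40.        ]
0.76 [166.0, 221.7] [560.24740923 228.78065644  40.        ]
```

View pics/w6.png

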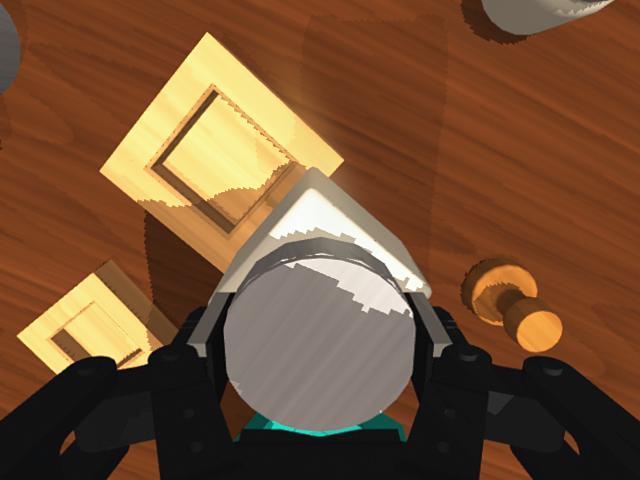

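The view shows the block's top face with corners at about (170, 100), (33, 207) and (160, 345). The recess spans (85, 213) to (232, 230). The held jar's shoulder corner is at (168, 313). I'll work out both yaws from these edges.

```bash
python3 - <<'E'
from h import *
np.set_printoptions(precision=2,suppress=True)
im=cv2.imread("pics/w6.png")
cm("wrist")
# sub-pixel: fit block top edges (yellow mask outer boundary) and the jar shoulder edges, from near-edge gradient samples
g=cv2.GaussianBlur(cv2.cvtColor(im,6),(0,0),1).astype(float)
def edge(a,b,w=9,sgn=None):
    a,b=np.array(a,float),np.array(b,float);d=b-a;L=np.hypot(*d);d/=L;n=np.array([-d[1],d[0]]);pts=[]
    for t in np.linspace(.12,.88,40)*L:
        o=np.arange(-w,w+.1,.5);q=a+t*d+o[:,None]*n
        v=cv2.remap(g.astype(np.float32),q[:,1].astype(np.float32)[:,None],q[:,0].astype(np.float32)[:,None],1).ravel()
        pts.append(q[1:-1][np.argmax(np.abs(v[2:]-v[:-2]))])
    return np.array(pts)
def line(pts,z):
    P=np.array([at("wrist",p,z)[:2] for p in pts])
    for _ in range(5):
        c=P.mean(0);u=np.linalg.svd(P-c)[2][0];r=np.abs((P-c)@[-u[1],u[0]]);P=P[r<=max(1,1.5*np.median(r))]
    a=np.arctan2(u[1],u[0]);return c,u,(a+np.pi/4)%(np.pi/2)-np.pi/4,len(P)
def meet(A,B):
    t=np.linalg.solve(np.array([A[1],-B[1]]).T,B[0]-A[0]);return A[0]+t[0]*A[1]
l1=line(edge((170,100),(33,207)),40);l2=line(edge((33,207),(160,345)),40);l3=line(edge((170,100),(275,225),6),40)
print("block yaw",l1[2:],l2[2:],l3[2:])
a,b=meet(l1,l2),meet(l1,l3);print("corners",a,b,np.hypot(*(a-b)))
i=(a+b)/2;n=np.array([-l1[1][1],l1[1][0]]);n*=np.sign(n@(np.array([560,230])-i));print("centre",i+60*n)
j1=line(edge((168,313),(285,228),6),184);j2=line(edge((168,313),(285,428),6),184)
print("jar yaw",j1[2:],j2[2:]);c=meet(j1,j2)
y=np.mean([j1[2],j2[2]])
d=np.array([557.4,154.1])-c;print("corner",c,"to tcp",d,np.hypot(*d))
for k in range(4):
    o=32*np.sqrt(2)*np.array([np.cos(y+np.pi/4+k*np.pi/2),np.sin(y+np.pi/4+k*np.pi/2)])
    if o@d>.9*np.hypot(*o)*np.hypot(*d): print("jar centre",c+o)
E
```

```text
block yaw (np.float64(-0.30904746235250674), 40) (np.float64(-0.3102637807514743), 40) (np.float64(-0.3113014702197663), 39)
corners [636.36 270.04] [521.49 306.72] 120.58442164526198
centre [560.68 231.23]
jar yaw (np.float64(-0.26712322460036964), 40) (np.float64(-0.4689522401913391), 22)
corner [605.01 174.63] to tcp [-47.61 -20.53] 51.84910079560876
jar centre [563.64 156.29]
```

>>> servo_tool(
  commands=[
    {"delta_pos": [0.03,0.77,0],"twist": [0,0,-0.1],"hand": -1},
    {"delta_pos": [0.03,0.77,0],"twist": [0,0,-0.1],"hand": -1},
    {"delta_pos": [0.03,0.77,0],"twist": [0,0,-0.1],"hand": -1},
    {"delta_pos": [0.04,0.77,0],"twist": [0,0,0],"hand": -1},
    {"delta_pos": [0,0,-0.8],"twist": [0,0,0],"hand": -1},
    {"delta_pos": [0,0,-0.8],"twist": [0,0,0],"hand": -1},
    {"delta_pos": [0,0,0],"twist": [0,0,0],"hand": -1},
    {"delta_pos": [0,0,0],"twist": [0,0,0],"hand": -1},
  ],
)

```text
time_s: 9.15
tcp_pos: [560.6, 232.1, 159.5]
eef_rot: [-3.142, 0.001, 0.393]
contact_force: [0.3, -0.7, -4.5]
gripper_width: 57.8
finger_force: 108.0
```

```bash
python3 - <<'E'
from h import *
s=arm.read_state();print(s["tcp_pos"],s["eef_rot"],s["joint_pos"],s["contact_force"])
save("wrist","w7.png");cv2.imwrite("pics/w7s.png",save("scene","s2.png")[200:400,280:500,::-1].repeat(2,0).repeat(2,1))
E
```

```text
[560.63484578 232.06795633 159.46626963] [-3.14152588e+00  5.47027295e-04  3.93468439e-01] [-0.10293324  0.43302586 -0.45799638  1.51978653  0.19762195  1.23543752
 -1.76690221] [ 0.25604892 -0.65775485 -4.5114064 ]
```

View pics/w7.png

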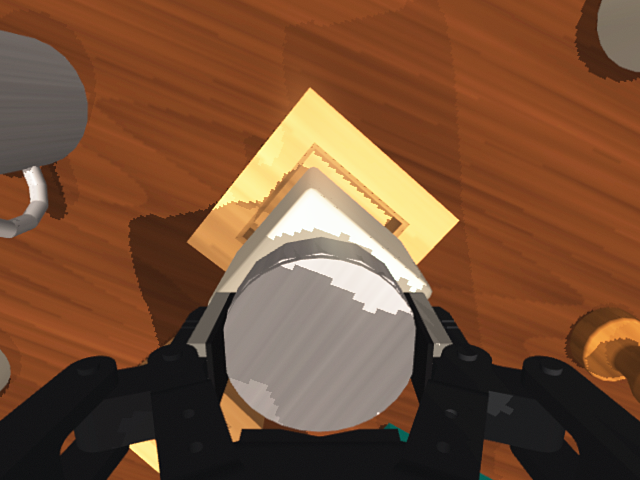

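The jar's corner at (168, 313) points the same way as the recess corner at (145, 315), and the jar sits centred over the recess. I'll lower it.

>>> servo_tool(
  commands=[
    {"delta_pos": [0,-0.03,-0.6],"twist": [0,0,0],"hand": -1},
    {"delta_pos": [0,0,-0.6],"twist": [0,0,0],"hand": -1},
    {"delta_pos": [0,0,-0.3],"twist": [0,0,0],"hand": -1},
    {"delta_pos": [0,0,-0.2],"twist": [0,0,0],"hand": -1},
    {"delta_pos": [0,0,-0.2],"twist": [0,0,0],"hand": -1},
    {"delta_pos": [0,0,-0.2],"twist": [0,0,0],"hand": -1},
    {"delta_pos": [0,0,0],"twist": [0,0,0],"hand": -1},
  ],
)

```text
time_s: 9.95
tcp_pos: [560.3, 231.6, 106.1]
eef_rot: [-3.142, 0.001, 0.394]
contact_force: [-0.5, -0.4, -4.1]
gripper_width: 57.7
finger_force: 108.1
```

Entered without contact, with the jar's underside at about 25 mm. 13 mm remain.

>>> servo_tool(
  commands=[
    {"delta_pos": [0,0,-0.2],"twist": [0,0,0],"hand": -1},
    {"delta_pos": [0,0,-0.15],"twist": [0,0,0],"hand": -1},
    {"delta_pos": [0,0,-0.1],"twist": [0,0,0],"hand": -1},
    {"delta_pos": [0,0,-0.08],"twist": [0,0,0],"hand": -1},
    {"delta_pos": [0,0,0],"twist": [0,0,0],"hand": -1},
    {"delta_pos": [0,0,0],"twist": [0,0,0],"hand": -1},
  ],
)

```text
time_s: 10.55
tcp_pos: [560.7, 231.7, 93.6]
eef_rot: [-3.142, -0.0, 0.394]
contact_force: [-0.0, 0.6, -3.9]
gripper_width: 57.7
finger_force: 108.2
```

>>> servo_tool(
  commands=[
    {"delta_pos": [0,0,-0.04],"twist": [0,0,0],"hand": -1},
    {"delta_pos": [0,0,-0.04],"twist": [0,0,0],"hand": -1},
    {"delta_pos": [0,0,-0.04],"twist": [0,0,0],"hand": -1},
    {"delta_pos": [0,0,0],"twist": [0,0,0],"hand": -1},
    {"delta_pos": [0,0,0],"twist": [0,0,0],"hand": -1},
    {"delta_pos": [0,0,0],"twist": [0,0,0],"hand": -1},
  ],
)

```text
time_s: 11.15
tcp_pos: [561.2, 232.1, 92.9]
eef_rot: [3.141, -0.002, 0.394]
contact_force: [-6.3, -3.3, 12.2]
gripper_width: 57.8
finger_force: 110.1
```

Seated: it presses with about 16 N at the expected height. Now unscrew.

>>> servo_tool(
  commands=[
    {"delta_pos": [0,0,0],"twist": [0,0,0.3],"hand": -1},
    {"delta_pos": [0,0,0],"twist": [0,0,0.6],"hand": -1},
    {"delta_pos": [0,0,0],"twist": [0,0,0.6],"hand": -1},
    {"delta_pos": [0,0,0],"twist": [0,0,0.6],"hand": -1},
    {"delta_pos": [0,0,0],"twist": [0,0,0.6],"hand": -1},
    {"delta_pos": [0,0,0],"twist": [0,0,0.6],"hand": -1},
    {"delta_pos": [0,0,0],"twist": [0,0,0.3],"hand": -1},
    {"delta_pos": [0,0,0],"twist": [0,0,0],"hand": -1},
  ],
  grip_force=110,
)

```text
time_s: 11.95
tcp_pos: [562.4, 232.1, 92.9]
eef_rot: [3.139, -0.004, 0.898]
contact_force: [-0.6, -1.2, 8.7]
gripper_width: 57.6
finger_force: 115.2
```

```bash
python3 - <<'E'
from h import *
s=arm.read_state();print(s["tcp_pos"],s["eef_rot"],s["joint_pos"],s["contact_force"],s["wrist_torque"])
save("wrist","w8.png")
E
```

```text
[562.39677987 232.11255227  92.91453604] [ 3.1390795  -0.00381427  0.89751396] [-0.04063157  0.51319684 -0.54346141  1.58876711  0.28764222  1.11554278
 -1.32657824] [-0.61786233 -1.19486591  8.6615254 ] [-0.27348427  0.17278746  0.15268051]
```

View pics/w8.png

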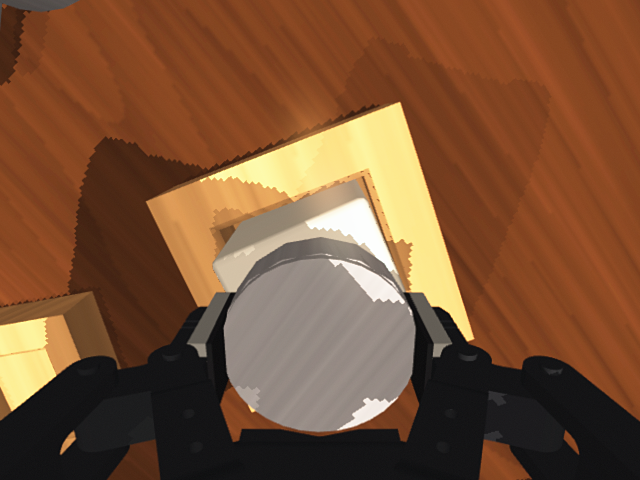

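The jar is held in the recess (its corner near (200, 360) inside the recess corner at (170, 368)) while the lid turns with the fingers. I'll continue to about 1.3 rad in total.

>>> servo_tool(
  commands=[
    {"delta_pos": [0,0,0],"twist": [0,0,0.6],"hand": -1},
    {"delta_pos": [0,0,0],"twist": [0,0,0.7],"hand": -1},
    {"delta_pos": [0,0,0],"twist": [0,0,0.7],"hand": -1},
    {"delta_pos": [0,0,0],"twist": [0,0,0.7],"hand": -1},
    {"delta_pos": [0,0,0],"twist": [0,0,0.7],"hand": -1},
    {"delta_pos": [0,0,0],"twist": [0,0,0.7],"hand": -1},
    {"delta_pos": [0,0,0],"twist": [0,0,0.7],"hand": -1},
    {"delta_pos": [0,0,0],"twist": [0,0,0],"hand": -1},
  ],
)

```text
time_s: 12.8
tcp_pos: [563.0, 232.6, 95.1]
eef_rot: [3.135, -0.002, 1.57]
contact_force: [-5.3, -3.6, 23.3]
gripper_width: 57.4
finger_force: 117.0
```

>>> servo_tool(
  commands=[
    {"delta_pos": [0,0,0],"twist": [0,0,0.6],"hand": -1},
    {"delta_pos": [0,0,0],"twist": [0,0,0.6],"hand": -1},
    {"delta_pos": [0,0,0],"twist": [0,0,0],"hand": -1},
    {"delta_pos": [0,0,0],"twist": [0,0,0],"hand": -1},
  ],
)

```text
time_s: 13.2
tcp_pos: [563.1, 232.5, 95.1]
eef_rot: [3.135, -0.0, 1.734]
contact_force: [-4.7, -3.5, 23.1]
gripper_width: 57.8
finger_force: 117.1
```

```bash
python3 - <<'E'
from h import *
s=arm.read_state();print(s["tcp_pos"],s["eef_rot"],s["joint_pos"],s["contact_force"],s["wrist_torque"])
E
```

```text
[563.08541734 232.54524441  95.08339614] [ 3.13468702e+00 -4.39655943e-04  1.73396282e+00] [ 0.07428968  0.55473618 -0.71224959  1.58132538  0.39013826  1.14489247
 -0.56158179] [-4.73818809 -3.49980422 23.05803957] [-0.87733806  1.04424745  0.1803814 ]
```

The threads let go: the lid rose 2 mm and the seal is pushing up with 23 N. I'll lift gently and check.

>>> servo_tool(
  commands=[
    {"delta_pos": [0,0,0.1],"twist": [0,0,0],"hand": -1},
    {"delta_pos": [0,0,0.15],"twist": [0,0,0],"hand": -1},
    {"delta_pos": [0,0,0.15],"twist": [0,0,0],"hand": -1},
    {"delta_pos": [0,0,0],"twist": [0,0,0],"hand": -1},
    {"delta_pos": [0,0,0],"twist": [0,0,0],"hand": -1},
  ],
)

```text
time_s: 13.7
tcp_pos: [560.9, 231.5, 100.5]
eef_rot: [3.141, 0.0, 1.734]
contact_force: [1.2, -1.3, 0.8]
gripper_width: 57.4
finger_force: 117.0
```

The force is near zero (the jar's weight showed as about -4 N), so only the lid is coming up.

>>> servo_tool(
  commands=[
    {"delta_pos": [0,0,0.2],"twist": [0,0,0],"hand": -1},
    {"delta_pos": [0,0,0.25],"twist": [0,0,0],"hand": -1},
    {"delta_pos": [0,0,0.25],"twist": [0,0,0],"hand": -1},
    {"delta_pos": [0,0,0.2],"twist": [0,0,0],"hand": -1},
    {"delta_pos": [0,0,0],"twist": [0,0,0],"hand": -1},
    {"delta_pos": [0,0,0],"twist": [0,0,0],"hand": -1},
    {"delta_pos": [0,0,0],"twist": [0,0,0],"hand": -1},
    {"delta_pos": [0,0,0],"twist": [0,0,0],"hand": -1},
  ],
)

```text
time_s: 14.5
tcp_pos: [560.4, 231.6, 122.7]
eef_rot: [-3.141, 0.0, 1.734]
contact_force: [0.6, 1.3, -1.5]
gripper_width: 57.8
finger_force: 117.1
```

```bash
python3 - <<'E'
from h import *
s=arm.read_state();print(s["tcp_pos"],s["eef_rot"],s["dq"],s["contact_force"],s["finger_force"])
a=save("wrist","w9.png");b=save("scene","s9.png")[260:380,330:450].repeat(4,0).repeat(4,1)
cv2.imwrite("pics/fin.png",cv2.resize(np.hstack([a,b])[:,:,::-1],(800,343)))
E
```

```text
[560.4354804  231.59227475 122.70029588] [-3.14095986e+00  7.12944130e-05  1.73433761e+00] [ 0.00087341 -0.00167698  0.00101596  0.00023567 -0.00098695 -0.0003282
  0.00060886] [ 0.59801633  1.3303495  -1.45390654] 117.09837902337313
```

View pics/fin.png

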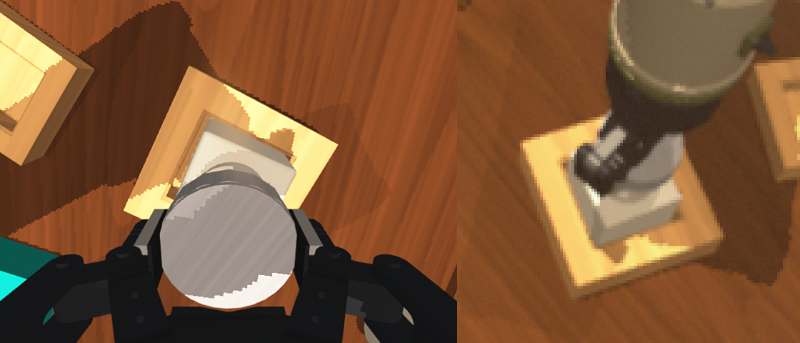

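The jar remains seated in the recess (around (165, 240) in the left half). The lid is held level about 30 mm above its closed height, and the arm is still. I'll hand in.

```bash
python3 -c "
from plant import ticket
print(ticket.job_done())"
```

```text
the job is handed in; nothing more can be done
None
```

The jar is seated in the large wooden block and its lid is unscrewed, held level and still about 30 mm above the open mouth; I handed the job in at about 14.5 s, and no verdict came back.

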